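# Open the polisher guard and hold it wide

## Robot

A 7-joint arm with a two-finger parallel gripper is mounted at the origin on a cart in front of the work surface, level with it; the furniture and walls round the work are solid. World frame = base frame: x ahead of the robot, y to its left, z up, the work surface at z = 0. Lengths are in m, angles in rad, forces in N, time in s.
With the tool pointing down it reaches from about 0.4 to 0.875 m from the base axis. Payload 19.3 kg.
Tool frame: the origin (TCP) lies on the centre line of the jaws, within the pads' length; the fingertips stand 8 mm ahead of it and the grasp point (between the pads) lies 11 mm behind it; z points along the fingers, y is the line along which they close (so a half turn about z gives the same grasp; the last joint's range is limited). The gripper opens to 85 mm and grips with 20 to 120 N. Pads are 22 mm wide; open, the fingers measure 114 mm over their backs; the gripper's body (76 mm by 85 mm) begins 54 mm behind the grasp point. The pads swing forward as they close: fully open they stand 13 mm farther back than shut.
Start: joints at [1.143, 0.521, -0.036, 1.599, 0.021, 1.021, -0.113], TCP at [0.219, -0.585, 0.218] pointing down, gripper open.
Joint ranges: [-2.91, 2.91], [-0.3, 2.13], [-1.5, 1.42], [0.17, 2.43], [-1.26, 4.41], [0.16, 1.93], [-2.52, 2.52]. Speed limits (rad/s): [1.89, 1.89, 2.39, 2.39, 3.01, 3.01, 3.01].

## Interface

Orientations are given as [roll, pitch, yaw] about the fixed x, y, z axes, in that order (R = Rz(yaw) Ry(pitch) Rx(roll)).
In Python, from workcell import status, grab_frame, camera_params, bot, search_frame, silhouettes gives the robot as it stands.
- The arm moves only by the shell command python3 -m creep 'ROWS' [FORCE]. ROWS is JSON, a list of rows, each a list of 5 numbers: the shift along the tool's x, y, z in units of 60 mm (1.0 is 60 mm), then the turn about the tool's z in units of 8 degrees (1.0 is 8 degrees), then the opening, from 0 (shut) to 1 (fully open). In form: [[x, y, z, twist, hand], ...]. A call has 1 to 5 rows; each row is the pose to reach, as a shift and turn from the pose commanded when the call began, along the tool's axes at that moment; what a row does not reach only later rows make up. A row lasts 1/8 s, in which the tool goes at most 62.5 mm and 10.7 degrees, less where a joint would pass 70% of its speed; a pose out of reach is approached as far as the arm can. A call with a gripper value outside its range is refused whole. The fingers move at their own pace and stop on an object; FORCE is the grip in N (left out, the last holds). Time passes only in rows, so rows that repeat a pose let the fingers close. It gives the time, the measured TCP pose, the force, the opening and the grip force at its end, in the units of the state.
- status.observe(): the state, without advancing time (a new reading comes with each control period).
- grab_frame(name): name is "scene" or "top" or "wrist"; returns the picture (384x512x3 uint8, blue, green, red); there is no depth.
- camera_params(name): a dict with "K" (3x3 intrinsics, pixels), "rvec" (rotation vector, rad) and "tvec" (3), from world to camera coordinates, as OpenCV has them; the wrist camera has in their place "tool_from_camera" (4x4, takes a point from camera to tool coordinates, whose origin is the TCP and whose axes are the flange's). Camera axes: x right, y down, z forward; pixel columns grow to the right and rows downward; lengths in m; the calibration is good to about 2 mm. A picture is of the moment at which its call begins: read the wrist's pose just before it. camera_params takes no time and is no camera call.
- bot.job_done(): hands the job in; it is judged then, once.
Trained networks look in the newest picture that a camera, given by its name, has taken for a name from the list of things; names that differ only in an ending like _2 or _b are one class to them, and where a whole thing is asked for, a point or a joint stands for the part that bears it (a point fixed in the world has none). Each returns a list of dicts, best first, with "p" (0 to 1); they miss things now and then, are a little off and sometimes report something else, mostly with a low value. They report only what shows in the picture. A call takes as long as a camera call. They do not tell look-alikes from the thing itself.
- search_frame(camera, name): "extent" ([left, top, right, bottom] as shares, 0 to 1, of the picture: columns of its width, rows of its height, round what is visible of it).
- silhouettes(camera, name): "mask" (384x512 bool, what is visible of it) and "extent" ([left, top, right, bottom] as shares, 0 to 1, of the picture: columns of its width, rows of its height, round what is visible of it).
The state is a dict: "clock": time; "qpos": joint angles; "qd": joint speeds; "joint_efforts": joint torques, N m; "position": TCP position; "tool_rot": TCP orientation; "force": force on the tool from outside, world axes, zero at the start; "moment": the same for the moment, N m; "grip_width": finger opening in m; "finger_force": force on a finger pad.
Only numpy, scipy, OpenCV 4.12 (cv2) and the standard library are available. Lean on these libraries where they do the work, as an engineer would, in place of code of your own. Each camera call takes 0.05 s, during which the arm holds its last target. There are 200 camera calls.

## Task

Open the guard of the small bench polisher so that I can change its felt wheel: first pinch together the two tabs of the catch on top of the box, so that the gate springs ajar onto its safety catch, then squeeze together the two tabs that stand on the gate itself and swing the gate out, past its detent, until it stands at least square to the front of the box. It is sprung and does not stay wide by itself, so keep hold of it: finish while the fingers are still holding the gate wide open. Leave the things standing around as they are.

Things in the scene. Friction and masses are not known exactly. Their poses are not given: they have to be found in the camera images.
- guard: Grey sheet-steel guard box of a small bench polisher, 178 mm wide (its y), 106 mm deep (its x), 150 mm high, fixed to the worktop; open on top behind a front lintel, motor and felt wheel inside. Origin: on the worktop at mid-width, 6 mm behind the shut gate's mid-plane. Axes: -x out of the front, +y to the hinge side, z up.
- gate (a joint): Gate angle, rad: 0 shut, grows as the free edge swings out of the front (clockwise from above), stop at 1.85. Shut, the first catch holds it (reads 0 to 0.01). Pinching that catch lets a spring plunger kick it out to 0.13, where the safety catch holds it; with that squeezed it drifts to 0.17. A closing spring always pulls it back (0.13 N m shut, 0.3 N m wide).
- gate_hinge (a point): Point on the gate's vertical hinge axis, 150 mm above the worktop, level with box and gate tops. Axes turn with the gate: -y to its free edge (160 mm), -x out of its front. The gate is an aluminium frame with a clear pane. Cam and sprung roller here make a detent, felt from 0.5 to 1.3 rad: 0.5 N m, 4 N at the gate's tabs, to pass; let go beyond it, the gate falls back to 1.25.
- lock_grip (a point): First catch, on the box top behind the gate: midway between its two upright steel tabs, at gripping height, 184 mm above the worktop (tabs span 154 to 196 mm). Axes as guard. The tabs face each other along y, each 16 mm along x and 5 mm thick; 33 mm over the outer faces, 17 mm squeezed. Their barbs hook in front of a keeper on the gate.
- lock_tab1 (a joint): How far the hinge-side tab of the first catch is pressed inwards, m: 0 free, 0.008 at its stop; clears its keeper above about 0.0045. Spring: 2.3 N at 0, 6 N at the stop; springs back when let go.
- lock_tab2 (a joint): The same for the other tab of the first catch. Both must be in together for the gate to spring ajar.
- grip_grip (a point): Safety catch and handle, on the gate near its free edge, moving with it: midway between its two upright steel tabs (same sizes and height as the first catch), axes as gate_hinge, at x -30, y -142 mm from the hinge axis. Tabs face each other along the gate's y. Their barbs hook behind a keeper on the box once the gate is ajar and are out of it beyond a gate angle of 0.25.
- grip_tab1 (a joint): How far the hinge-side tab of the safety catch is pressed inwards, m: 0 free, 0.008 at its stop; clears above about 0.005. Same spring as the first catch.
- grip_tab2 (a joint): The same for the other tab of the safety catch.
- brass_brush: Brass wire brush with a wooden handle, 185 mm long, lying near the guard; leave it. Origin: centre of its underside.
- oil_bottle: Squeeze bottle with a black spout, 42 mm across, 126 mm high, standing near the guard; leave it. Origin: centre of its underside.
- doming_block: Steel doming block, a 46 mm cube with round hollows, standing near the guard; leave it. Origin: centre of its underside.
Things that resemble listed ones, but are neither listed nor needed, are in the scene too. What is shaped like the oil_bottle but pink or turquoise is not meant.

How it is judged:
By the outcome, as a careful person would: the job done as asked, in the order asked, and still so for the second after the job is handed in, while the arm keeps its last pose, push and grip.
It also fails if it takes over 38 s, if anything falls off the work surface, if the arm or the gripper's body presses on something with over 40 N, if the wrist force passes 120 N, or if a joint passes its speed limit or range.

## Working session

There is one attempt and no reset: what is moved stays moved. The work goes in short steps, Python scripts to look and compute and a shell command to move; the robot and the scene stay as the last step left them, time stands still between calls to the robot, and variables do not carry over. Pictures are saved under pics/ and viewed, at most 10 in all, crops included, and the job is handed in when it is done.

```bash
ls; mkdir -p pics
cat > h.py <<'E'
import numpy as np, cv2
from scipy.spatial.transform import Rotation as R
from workcell import status, grab_frame, camera_params, bot, search_frame, silhouettes
def cam(name):
    p=camera_params(name); K=np.array(p["K"])
    if "rvec" in p:
        Rm=cv2.Rodrigues(np.array(p["rvec"],float))[0]; t=np.array(p["tvec"],float).ravel()
    else:
        s=status.observe(); T=np.eye(4); T[:3,:3]=R.from_euler('xyz',s["tool_rot"]).as_matrix(); T[:3,3]=s["position"]
        W=np.linalg.inv(T@np.array(p["tool_from_camera"])); Rm=W[:3,:3]; t=W[:3,3]
    return K,Rm,t
def proj(c,P):
    K,Rm,t=c; q=(np.atleast_2d(P)@Rm.T+t)@K.T; return q[:,:2]/q[:,2:]
def atz(c,uv,z):
    K,Rm,t=c; o=-Rm.T@t; d=np.linalg.solve(K,np.append(uv,1.))@Rm; return o+d*(z-o[2])/d[2]
E
python3 - <<'E'
from h import *
s=status.observe(); print(s)
a=[]
for n in("scene","top"):
    im=grab_frame(n); cv2.imwrite(f"pics/{n}0.png",im)
    K,Rm,t=cam(n); print(n,K.round(1).tolist(),"campos",(-Rm.T@t).round(3))
    for k in("guard","gate","lock_grip","grip_grip","lock_tab1","grip_tab1","oil_bottle","doming_block","brass_brush"):
        for d in search_frame(n,k)[:3]: 
            e=np.array(d["extent"])*[512,384,512,384]; print(n,k,round(d["p"],2),e.round(0))
E
```

```text
pics
{'clock': 0.0, 'qpos': array([ 1.14283453,  0.52200195, -0.03631988,  1.59999905,  0.02120072,
        1.02109134, -0.11278486]), 'qd': array([-8.23896973e-04,  9.57502637e-04, -1.29141757e-05,  1.18463935e-03,
        1.25574292e-03,  4.05827929e-04,  1.36892612e-03]), 'joint_efforts': array([ 1.88355607e-04, -9.27111411e+01,  1.97954535e+00, -3.69936848e+01,
        1.77749433e-02,  8.17495573e-03, -1.53875692e-05]), 'position': array([ 0.21870089, -0.58511739,  0.21783654]), 'tool_rot': array([-3.14048111e+00,  8.36168575e-05,  3.57760698e-01]), 'force': array([-0.37899951,  0.67257829,  0.20947473]), 'moment': array([-0.01193037, -0.00722901,  0.00071159]), 'finger_force': 0.0, 'grip_width': 0.0855364473117388}
scene [[441.2, 0.0, 248.7], [0.0, 441.2, 194.7], [0.0, 0.0, 1.0]] campos [0.027 0.755 0.719]
scene guard 0.68 [254. 154. 324. 230.]
scene gate 0.8 [252. 161. 303. 227.]
scene lock_grip 0.9 [252. 155. 321. 233.]
scene lock_tab1 0.6 [294. 163. 297. 178.]
scene lock_tab1 0.39 [283. 160. 292. 175.]
scene grip_tab1 0.54 [279. 172. 299. 185.]
scene grip_tab1 0.21 [293. 160.
[... 289 characters left out ...]
1.2, 0.0, 258.7], [0.0, 471.2, 189.5], [0.0, 0.0, 1.0]] campos [ 0.37  -0.196  1.28 ]
top guard 0.79 [267. 180. 348. 264.]
top gate 0.74 [269. 177. 323. 251.]
top lock_grip 0.56 [269. 177. 348. 265.]
top grip_grip 0.8 [266. 180. 324. 251.]
top grip_grip 0.7 [151. 168. 168. 187.]
top lock_tab1 0.57 [307. 223. 314. 224.]
top grip_tab1 0.6 [267. 232. 300. 251.]
top grip_tab1 0.47 [270. 226. 305. 241.]
top oil_bottle 0.87 [296.  97. 312. 121.]
top oil_bottle 0.83 [149. 168. 167. 189.]
top oil_bottle 0.71 [181. 169. 199. 190.]
top doming_block 0.77 [361. 184. 383. 204.]
top brass_brush 0.92 [277. 279. 346. 295.]
top brass_brush 0.58 [266. 235. 296. 249.]
top brass_brush 0.19 [267. 179. 323. 251.]
```

Run:
```python
import cv2,numpy as np
a=cv2.imread("pics/top0.png")[90:300,140:400]; a=cv2.resize(a,None,fx=2.85,fy=2.85,interpolation=3); cv2.imwrite("pics/topc.png",a)
b=cv2.imread("pics/scene0.png")[140:260,220:360]; b=cv2.resize(b,None,fx=5,fy=5,interpolation=3); cv2.imwrite("pics/scenec.png",b)
```

```text
(no output)
```

View pics/topc.png

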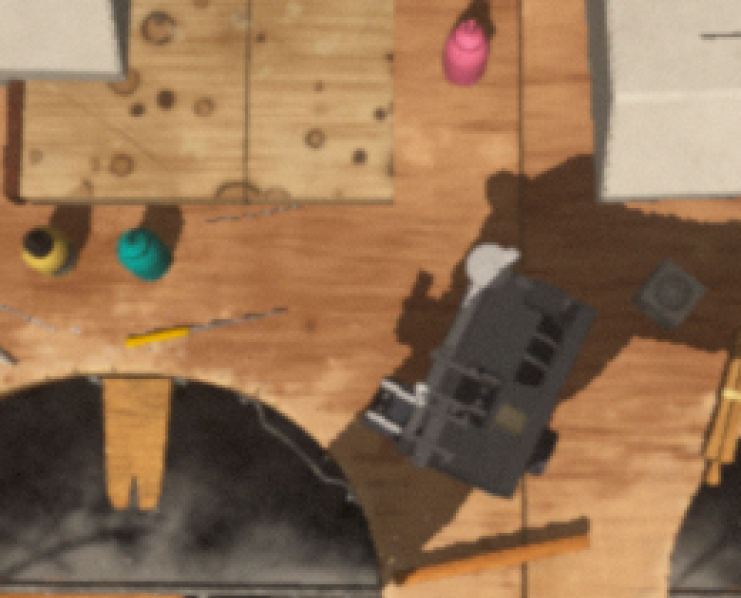

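View pics/scenec.png

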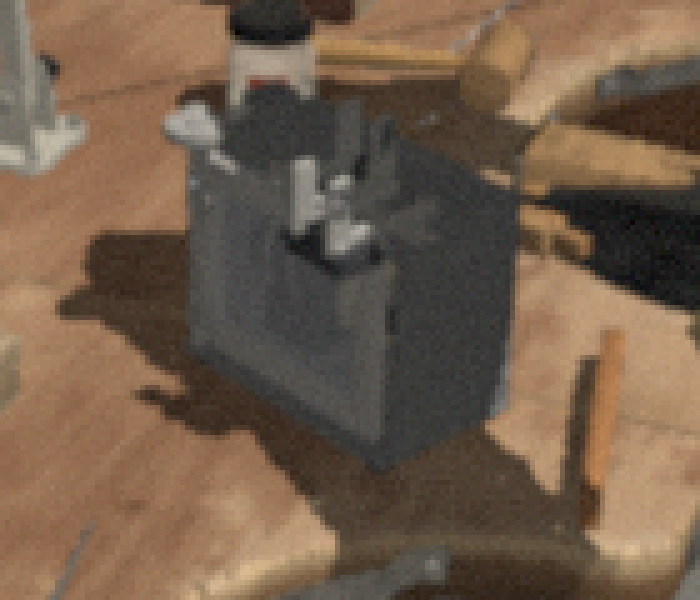

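The top crop shows the guard box at (430–595, 265–495), with the hinge cap at (490,265), the gate tabs at (390,405) and the lock tabs near (470,395). The scene crop shows light gate tabs at (303,195) and (335,225), and darker lock tabs behind them at (347,135) and (383,150).

Run:
```python
from h import *
c=cam("top"); s=cam("scene")
f=lambda x,y,z:atz(c,np.array([x/2.85+140,y/2.85+90]),z).round(3)
g=lambda x,y,z:atz(s,np.array([x/5+220,y/5+140]),z).round(3)
print("back hinge",f(595,310,.15),"back free",f(515,495,.15),"front free",f(412,455,.15))
print("gate tabs mid",f(385,395,.196), "lock",f(470,385,.196))
print("scene gate tabs tops",g(303,158,.196),g(335,190,.196),"lock",g(348,100,.196),g(385,117,.196))
print(g(380,470,0),g(190,350,0), g(500,415,0))
```

```text
back hinge [ 0.503 -0.39   0.15 ] back free [ 0.348 -0.322  0.15 ] front free [ 0.379 -0.236  0.15 ]
gate tabs mid [ 0.427 -0.213  0.196] lock [ 0.436 -0.281  0.196]
scene gate tabs tops [ 0.435 -0.215  0.196] [ 0.405 -0.188  0.196] lock [ 0.44  -0.293  0.196] [ 0.413 -0.28   0.196]
[ 0.39  -0.229  0.   ] [ 0.546 -0.303  0.   ] [ 0.347 -0.312  0.   ]
```

```bash
python3 -m creep '[[0,0,-1,0,1],[0,0,-1.85,0,1],[1,-0.7,-1.85,-1.3,1],[1.8,-1.3,-1.85,-2.6,1],[2.6,-1.9,-1.85,-3.9,1]]'
cat >> h.py <<'E'
def plan(x,y,z,ydir):
    "delta in creep units to TCP x,y,z with tool y at world angle ydir (deg)"
    s=status.observe(); M=R.from_euler('xyz',s["tool_rot"]).as_matrix()
    d=M.T@(np.array([x,y,z])-s["position"])/.06
    a=np.degrees(np.arctan2(M[1,1],M[0,1])); t=(a-ydir+90)%180-90
    print("now",s["clock"],s["position"].round(4),"ydir",a.round(2),"q7",s["qpos"][6].round(2),"F",s["force"].round(1)); print("delta",d.round(3),"twist",round(t/8,3),"w",s["grip_width"],s["finger_force"])
E
python3 -c "
from h import *
plan(.43,-.27,.33,-25.5); print(np.round(camera_params('wrist')['tool_from_camera'],3).tolist())"
```

```text
clock: 1.62
position: [0.3228, -0.4271, 0.3296]
tool_rot: [3.141, 0.0, 0.908]
force: [1.0, 0.1, -0.1]
grip_width: 0.0859
finger_force: 0.0
now 1.625 [ 0.3228 -0.4271  0.3296] ydir -37.97 q7 0.09 F [ 1.   0.1 -0.1]
delta [ 3.163 -0.202 -0.007] twist -1.558 w 0.085861968552569 0.0
[[-0.001, -0.961, -0.277, 0.072], [1.0, -0.0, -0.002, 0.0], [0.002, -0.277, 0.961, -0.155], [0.0, 0.0, 0.0, 1.0]]
```

```bash
python3 -m creep '[[1,-0.1,0,-0.8,1],[2,-0.15,0,-1.56,1],[3.16,-0.2,0,-1.56,1],[3.16,-0.2,0,-1.56,1]]'
python3 - <<'E'
from h import *
plan(.43,-.27,.33,-25.5)
im=grab_frame("wrist"); c=cam("wrist"); cv2.imwrite("pics/w1.png",im); np.savez("w1.npz",K=c[0],R=c[1],t=c[2])
for k in("lock_tab1","grip_tab1","gate"):
    for d in search_frame("wrist",k)[:4]:
        e=np.array(d["extent"])*[512,384,512,384]; print(k,round(d["p"],2),e.round(0))
cv2.imwrite("pics/w1b.png",cv2.resize(im,(800,600)))
E
```

```text
clock: 2.12
position: [0.4323, -0.2689, 0.3297]
tool_rot: [3.141, -0.001, 1.126]
force: [-0.6, -1.0, -0.3]
grip_width: 0.0855
finger_force: 0.0
now 2.125 [ 0.4323 -0.2689  0.3297] ydir -25.49 q7 -0.09 F [-0.6 -1.  -0.3]
delta [-0.033 -0.027 -0.005] twist 0.001 w 0.0855062880340405 0.0
lock_tab1 0.75 [245. 141. 257. 205.]
lock_tab1 0.6 [276. 142. 286. 205.]
grip_tab1 0.84 [207. 119. 221. 190.]
grip_tab1 0.61 [234. 119. 251. 189.]
gate 0.97 [207. 118. 374. 190.]
```

View pics/w1b.png

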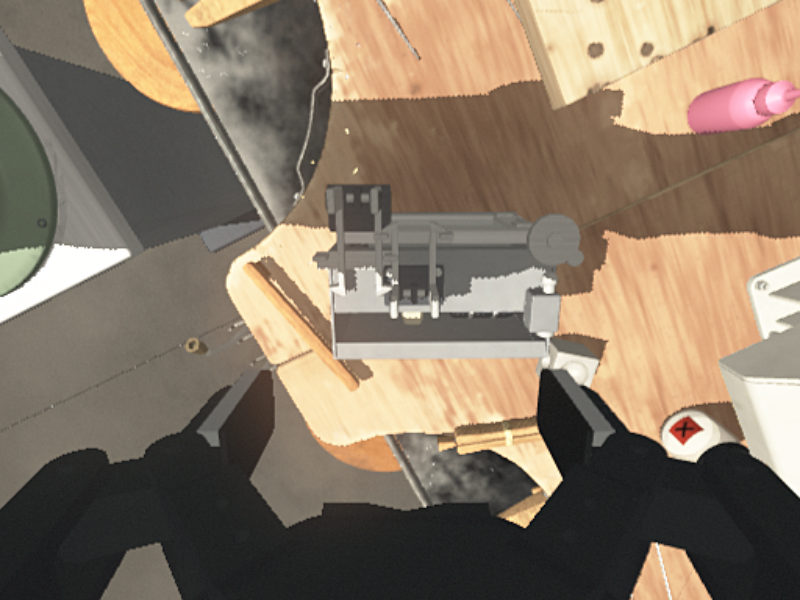

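The wrist picture shows the gate tabs as two columns at x≈340 and 383 (rows 195–290) and the lock tabs at x≈396 and 435 (rows 225–315). Their bright tops are at the lower ends. The hinge cap is at (553,240).

Run:
```python
from h import *
z=np.load("w1.npz"); c=(z["K"],z["R"],z["t"]); print(c[0].round(1).tolist(), (-c[1].T@c[2]).round(3))
M=R.from_euler('xyz',status.observe()["tool_rot"]).as_matrix(); p0=status.observe()["position"]
for n,u in dict(g_l=(207,190),g_r=(251,190),l_l=(245,205),l_r=(286,205)).items():
    P=atz(c,np.array(u,float),.196); print(n,P.round(4),"tool",(M.T@(P-p0)).round(4))
for n,u in dict(backL=(332,358),backR=(540,358),hinge=(553,240),keyL=(395,213),R=(520,213)).items():
    P=atz(c,np.array(u)*.64,.15); print(n,P.round(4),"tool",(M.T@(P-p0)).round(4))
im=cv2.imread("pics/w1.png")[110:240,195:380]; cv2.imwrite("pics/w1c.png",cv2.resize(im,None,fx=4.3,fy=4.3,interpolation=cv2.INTER_CUBIC))
```

```text
[[285.3, 0.0, 259.3], [0.0, 285.3, 189.1], [0.0, 0.0, 1.0]] [ 0.463 -0.206  0.484]
g_l [ 0.3765 -0.2578  0.196 ] tool [-0.0088 -0.0545  0.1334]
g_r [ 0.4182 -0.2779  0.196 ] tool [-0.0086 -0.0082  0.1334]
l_l [ 0.4051 -0.2901  0.196 ] tool [-0.0253 -0.0147  0.1334]
l_r [ 0.4446 -0.3091  0.196 ] tool [-0.0251  0.0292  0.1334]
backL [ 0.3442 -0.3146  0.15  ] tool [-0.074  -0.0587  0.1794]
backR [ 0.4967 -0.3878  0.15  ] tool [-0.0732  0.1105  0.1794]
hinge [ 0.54   -0.3017  0.15  ] tool [0.0232 0.1118 0.1793]
keyL [ 0.4415 -0.2321  0.15  ] tool [ 0.0428 -0.0072  0.1793]
R [ 0.525  -0.2722  0.15  ] tool [0.0432 0.0854 0.1793]
```

View pics/w1c.png

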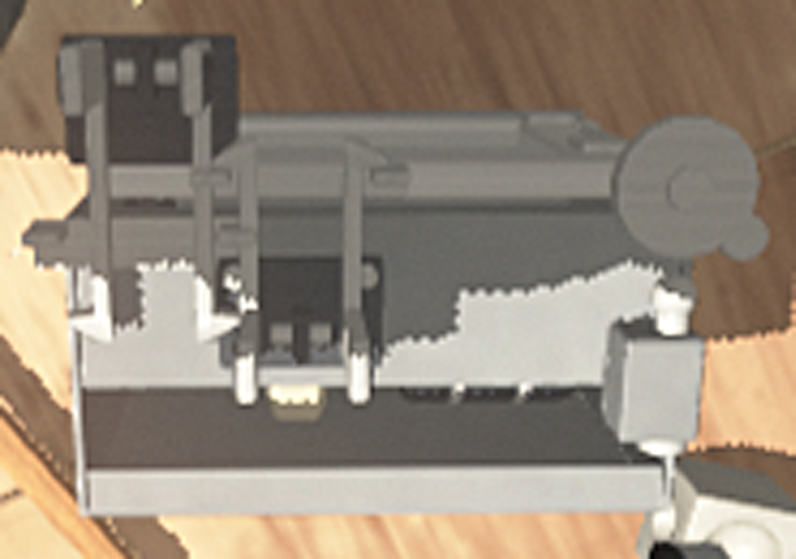

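The close crop shows the gate tab tops at x 60–80 and 183–207, rows 40–110, centred on (134,75). The lock tab tops are at x 237–257 and 347–370, rows about 330–400, centred on (303,365). The long bars between them are the barb arms.

Run:
```python
from h import *
z=np.load("w1.npz"); c=(z["K"],z["R"],z["t"])
f=lambda u,v,h:atz(c,np.array([u/4.3+195,v/4.3+110]),h)
yd=np.radians(-25.5)
for h in(.196,):
  for n,u in dict(gate=(134,75),gl=(60,75),gr=(208,75),lock=(303,365),ll=(237,365),lr=(370,365),lockback=(303,400),hinge=(686,190)).items():
    P=f(*u,h if n!="hinge" else .155); print(n,P.round(4))
# guard yaw from back edge
a,b=f(88,513,.15),f(668,513,.15); d=b-a; print("yaw y",np.degrees(np.arctan2(d[1],d[0])),np.linalg.norm(d))
a,b=f(240,130,.15),f(520,132,.15); d=b-a; print("yaw y gate",np.degrees(np.arctan2(d[1],d[0])))
# consistency: grip relative to hinge in gate frame
y=np.array([np.cos(yd),np.sin(yd),0]); x=np.array([y[1],-y[0],0]) 
H=f(686,190,.155); 
for n,u in dict(gate=(134,75),lock=(303,365)).items():
    D=f(*u,.196)-H; print(n,"gx",-D@x if 0 else (D@x).round(4),"gy",(D@y).round(4))
print("x axis",x)
```

```text
gate [ 0.4245 -0.2093  0.196 ]
gl [ 0.4091 -0.2019  0.196 ]
gr [ 0.4398 -0.2166  0.196 ]
lock [ 0.4297 -0.2893  0.196 ]
ll [ 0.415  -0.2823  0.196 ]
lr [ 0.4445 -0.2965  0.196 ]
lockback [ 0.4258 -0.2975  0.196 ]
hinge [ 0.5393 -0.3012  0.155 ]
yaw y -25.62587853545359 0.17148002005169669
yaw y gate -26.053998044561173
gate gx -0.0335 gy -0.1432
lock gx 0.0365 gy -0.104
x axis [-0.4305111  -0.90258528  0.        ]
```

Run:
```python
from h import *
z=np.load("w1.npz"); c=(z["K"],z["R"],z["t"])
yd=np.radians(-25.5); y=np.array([np.cos(yd),np.sin(yd),0]); x=np.array([y[1],-y[0],0]); L=np.array([.4297,-.2893,0])
for h in(.15,.16,.17,.18,.19):
  print(h,[((P-L)@np.c_[x,y]).round(4).tolist() for P in (atz(c,np.array([u/4.3+195,v/4.3+110]),h) for u,v in((238,322),(200,338),(240,175),(205,165)))])
plan(.4297-.001,-.2893+.002,.26,-25.6); plan(.4297-.001,-.2893+.002,.177,-25.6)
```

```text
0.15 [[0.0015, -0.0175], [0.0062, -0.0283], [-0.0401, -0.0164], [-0.0428, -0.026]]
0.16 [[-0.0012, -0.0171], [0.0034, -0.0276], [-0.0415, -0.0161], [-0.0442, -0.0254]]
0.17 [[-0.0039, -0.0168], [0.0005, -0.027], [-0.043, -0.0158], [-0.0456, -0.0248]]
0.18 [[-0.0066, -0.0164], [-0.0024, -0.0263], [-0.0445, -0.0155], [-0.047, -0.0242]]
0.19 [[-0.0093, -0.0161], [-0.0052, -0.0256], [-0.046, -0.0152], [-0.0484, -0.0236]]
now 2.325 [ 0.4294 -0.2737  0.3293] ydir -25.9 q7 -0.09 F [-0.   0.2 -0.3]
delta [-0.209  0.089  1.156] twist -0.038 w 0.08511268465438121 0.0
now 2.325 [ 0.4294 -0.2737  0.3293] ydir -25.9 q7 -0.09 F [-0.   0.2 -0.3]
delta [-0.208  0.089  2.539] twist -0.038 w 0.08511268465438121 0.0
```

```bash
python3 -m creep '[[-0.28,0.09,0.9,0,0.6],[-0.28,0.09,1.74,0,0.6],[-0.28,0.09,1.74,0,0.6],[-0.28,0.09,1.74,0,0.6]]' 25
python3 - <<'E'
from h import *
plan(.428,-.292,.225,-25.6)
c=cam("wrist"); im=grab_frame("wrist"); plan(.428,-.292,.225,-25.6); cv2.imwrite("pics/w2.png",im); np.savez("w2.npz",K=c[0],R=c[1],t=c[2])
cv2.imwrite("pics/w2c.png",cv2.resize(im[130:384,120:420],None,fx=2.35,fy=2.35,interpolation=2))
E
```

```text
clock: 2.82
position: [0.428, -0.291, 0.2268]
tool_rot: [3.14, 0.0, 1.119]
force: [0.3, -0.5, 0.0]
grip_width: 0.0516
finger_force: 0.0
now 2.825 [ 0.428  -0.291   0.2268] ydir -25.88 q7 -0.11 F [ 0.3 -0.5  0. ]
delta [-0.016  0.007  0.03 ] twist -0.035 w 0.05155107503551763 0.0
now 2.875 [ 0.4283 -0.2909  0.2271] ydir -25.86 q7 -0.11 F [-0.3 -0.7  0.2]
delta [-0.019  0.003  0.035] twist -0.033 w 0.05127391423389555 0.0
```

View pics/w2c.png

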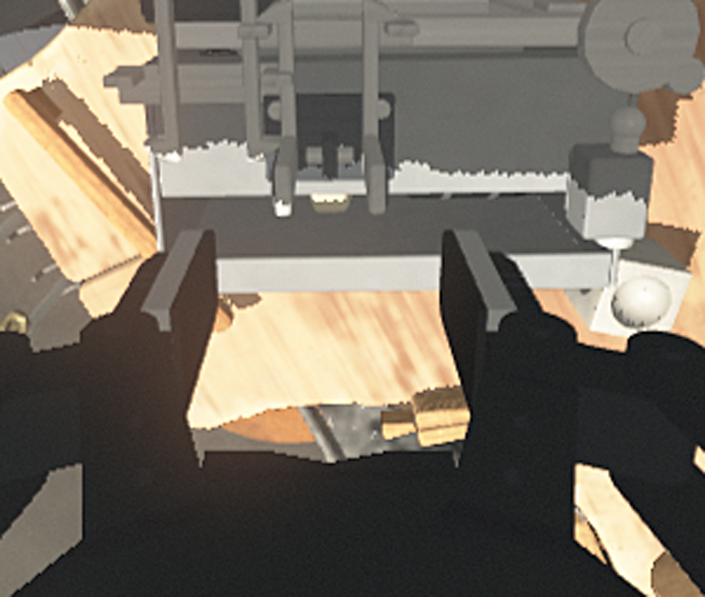

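The fingers (inner faces at x≈215 and 442) are centred on the lock tabs (outer faces at 273 and 385). The tab tops span rows of about 140–213.

Run:
```python
from h import *
z=np.load("w2.npz"); c=(z["K"],z["R"],z["t"])
f=lambda u,v,h:atz(c,np.array([u/2.35+120,v/2.35+130]),h)
for u in((273,176),(385,176),(378,140),(378,213)): print(f(*u,.196).round(4))
P=f(329,176,.196); print(P); s=status.observe();M=R.from_euler('xyz',s["tool_rot"]).as_matrix(); print("lock in tool mm",(M.T@(P-s["position"])*1000).round(1))
```

```text
[ 0.4168 -0.2781  0.196 ]
[ 0.4463 -0.2924  0.196 ]
[ 0.4491 -0.2816  0.196 ]
[ 0.4396 -0.3021  0.196 ]
[ 0.43156274 -0.2852729   0.196     ]
lock in tool mm [ 6.5  0.4 31.1]
```

```bash
python3 -m creep '[[0.03,0,0.4,0,0.6],[0.03,0,0.75,0,0.6],[0.03,0,0.75,0,0.6]]' 25; python3 -m creep '[[0,0,0,0,0.35],[0,0,0,0,0.1],[0,0,0,0,0.1],[0,0,0,0,0.1],[0,0,0,0,0.1]]' 25
python3 - <<'E'
from h import *
plan(.428,-.292,.182,-25.6)
im=grab_frame("wrist"); cv2.imwrite("pics/w3.png",im); t=grab_frame("top")
a=cv2.resize(im[60:300,120:420],None,fx=2,fy=2); b=cv2.resize(t[165:275,250:360],None,fx=1.8,fy=1.8); a[:b.shape[0],:b.shape[1]]=b
cv2.imwrite("pics/w3c.png",a)
E
```

```text
clock: 3.25
position: [0.4285, -0.2887, 0.1807]
tool_rot: [3.141, 0.0, 1.12]
force: [-0.1, -0.1, 0.3]
grip_width: 0.0512
finger_force: 0.0
clock: 3.88
position: [0.4295, -0.2892, 0.1816]
tool_rot: [3.138, 0.0, 1.12]
force: [1.2, -1.9, 8.0]
grip_width: 0.0116
finger_force: 25.4
now 3.875 [ 0.4295 -0.2892  0.1816] ydir -25.83 q7 -0.14 F [ 1.2 -1.9  8. ]
delta [-0.053 -0.002 -0.006] twist -0.029 w 0.011596190100086851 25.355892777442932
```

View pics/w3c.png

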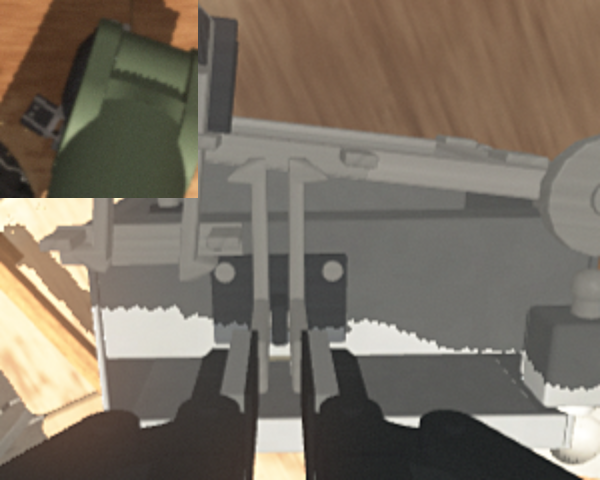

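The gate now stands ajar: its edge is tilted in the wrist view and the lock tabs are pinched at (280,340). I'll release, rise and go above the gate's tabs.

```bash
python3 -m creep '[[0,0,0,0,0.6],[0,0,0,0,0.6],[0,0,-0.9,0,0.6],[0.9,-0.3,-0.9,0.5,0.6],[1.44,-0.54,-0.9,0.91,0.6]]'; python3 -m creep '[[0,0,0,0,0.6],[0,0,0,0,0.6]]'
python3 - <<'E'
from h import *
plan(.437,-.197,.235,-33.1)
c=cam("wrist"); im=grab_frame("wrist"); np.savez("w4.npz",K=c[0],R=c[1],t=c[2])
for k in("grip_tab1","gate"):
    for d in search_frame("wrist",k)[:4]:
        e=np.array(d["extent"])*[512,384,512,384]; print(k,round(d["p"],2),e.round(0))
cv2.imwrite("pics/w4c.png",cv2.resize(im[100:354,120:420],None,fx=2.35,fy=2.35,interpolation=2))
E
```

```text
clock: 4.6
position: [0.4372, -0.1947, 0.2347]
tool_rot: [3.141, -0.001, 0.992]
force: [0.7, 0.5, -0.1]
grip_width: 0.0513
finger_force: 0.0
clock: 4.85
position: [0.4368, -0.1971, 0.2342]
tool_rot: [3.141, 0.0, 0.993]
force: [-0.3, 0.4, 0.4]
grip_width: 0.0515
finger_force: 0.0
now 4.85 [ 0.4368 -0.1971  0.2342] ydir -33.09 q7 -0.4 F [-0.3  0.4  0.4]
delta [ 0.003  0.002 -0.014] twist 0.001 w 0.051513290673189244 0.0
grip_tab1 0.77 [234. 188. 245. 273.]
grip_tab1 0.69 [269. 186. 282. 267.]
gate 0.82 [229. 179. 448. 272.]
```

View pics/w4c.png

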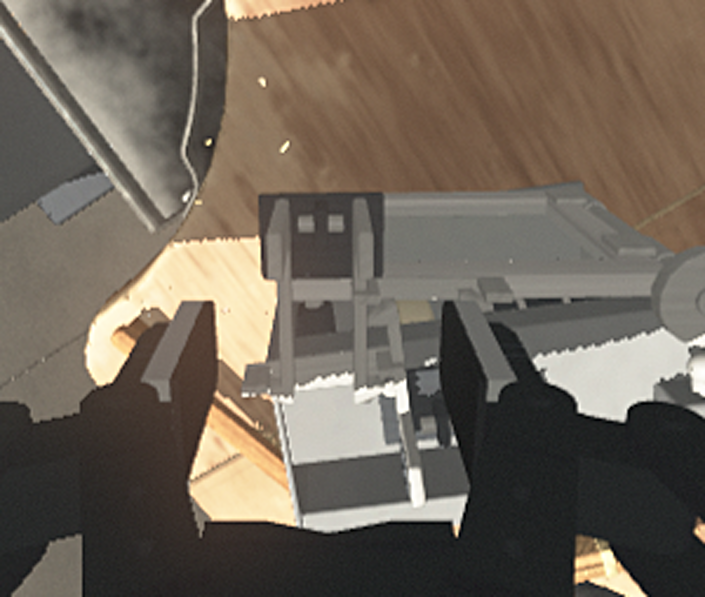

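The gate tabs are at x 268–290 and 355–376, rows about 200–280, and the fingers' middle is at x≈328. I'll compute the offset.

Run:
```python
from h import *
z=np.load("w4.npz"); c=(z["K"],z["R"],z["t"])
s=status.observe();M=R.from_euler('xyz',s["tool_rot"]).as_matrix()
for u in((268,240),(376,240),(322,200),(322,280)):
    P=atz(c,np.array([u[0]/2.35+120,u[1]/2.35+100]),.196); print(P.round(4),"tool mm",(M.T@(P-s["position"])*1000).round(1))
plan(.437,-.197,.176,-33.1)
```

```text
[ 0.4251 -0.1821  0.196 ] tool mm [  6.5 -18.   37.9]
[ 0.4526 -0.2     0.196 ] tool mm [ 6.6 14.8 37.9]
[ 0.4458 -0.1805  0.196 ] tool mm [19.1 -1.6 37.9]
[ 0.4317 -0.2019  0.196 ] tool mm [-6.5 -1.7 37.9]
now 5.0 [ 0.4367 -0.1974  0.2339] ydir -33.16 q7 -0.4 F [ 0.5  0.6 -0.8]
delta [0.009 0.002 0.965] twist -0.008 w 0.05163866563832623 0.0
```

```bash
python3 -m creep '[[0.04,-0.03,0.5,0,0.6],[0.04,-0.03,0.95,0,0.6],[0.04,-0.03,0.95,0,0.6]]' 40; python3 -m creep '[[0,0,0,0,0.35],[0,0,0,0,0.1],[0,0,0,0,0.1],[0,0,0,0,0.1],[0,0,0,0,0.1]]' 40
python3 -c "
from h import *
plan(.437,-.197,.176,-33.1); print(status.observe()['moment'])"
```

```text
clock: 5.38
position: [0.4357, -0.1937, 0.1757]
tool_rot: [-3.138, 0.001, 0.992]
force: [-0.6, 0.4, 0.2]
grip_width: 0.0513
finger_force: 0.0
clock: 6.0
position: [0.437, -0.193, 0.1782]
tool_rot: [3.141, -0.001, 0.993]
force: [-4.5, 8.0, 13.3]
grip_width: 0.0102
finger_force: 40.1
now 6.0 [ 0.437  -0.193   0.1782] ydir -33.08 q7 -0.45 F [-4.5  8.  13.3]
delta [-0.055  0.036  0.037] twist 0.002 w 0.010170055457841758 40.09614146256354
[ 1.55326492  1.02910257 -0.05661951]
```

The grip holds both tabs. Before I swing, a quick check on whether anything stands in the sweep.

```bash
python3 - <<'E'
from h import *
c=cam("top")
for n,u in dict(plank_corner_R=(278,161),plank_left=(148,160),pink=(303,119),teal=(190,188),yellow=(157,186)).items(): print(n,atz(c,np.array(u,float),0).round(3))
E
python3 -m creep '[[0.245,0.065,0,0.75,0.1],[0.48,0.155,0,1.5,0.1],[0.48,0.155,0,1.5,0.1]]'
python3 -c "
from h import *
plan(.437,-.197,.176,-45.1); print(status.observe()['moment'])"
```

```text
plank_corner_R [ 0.623 -0.223  0.   ]
plank_left [0.623 0.138 0.   ]
pink [ 0.743 -0.292  0.   ]
teal [0.546 0.019 0.   ]
yellow [0.551 0.11  0.   ]
clock: 6.38
position: [0.4614, -0.1738, 0.1782]
tool_rot: [3.14, -0.001, 0.783]
force: [-3.3, 2.2, 11.8]
grip_width: 0.0099
finger_force: 40.0
now 6.375 [ 0.4614 -0.1738  0.1782] ydir -45.13 q7 -0.7 F [-3.3  2.2 11.8]
delta [-0.561 -0.013  0.036] twist -0.003 w 0.009925199299953967 39.979641169100894
[0.66278435 0.7983703  0.03506329]
```

```bash
python3 -m creep '[[0.245,0.065,0,0.75,0.1],[0.48,0.155,0,1.5,0.1],[0.705,0.27,0,2.25,0.1],[0.92,0.41,0,3,0.1],[0.92,0.41,0,3,0.1]]'
python3 - <<'E'
from h import *
plan(.437,-.197,.176,-69.1); print(status.observe()['moment'])
im=grab_frame("wrist"); t=grab_frame("scene")
a=cv2.resize(im[60:300,120:420],None,fx=2,fy=2); b=cv2.resize(t[130:260,220:360],None,fx=1.8,fy=1.8); a[:b.shape[0],:b.shape[1]]=b
cv2.imwrite("pics/w5c.png",a)
E
```

```text
clock: 7.0
position: [0.518, -0.1529, 0.1782]
tool_rot: [3.14, -0.002, 0.364]
force: [-1.4, 0.6, 9.2]
grip_width: 0.0098
finger_force: 39.9
now 7.0 [ 0.518  -0.1529  0.1782] ydir -69.17 q7 -1.14 F [-1.4  0.6  9.2]
delta [-1.523  0.207  0.034] twist -0.008 w 0.009768533938907871 39.85693384317301
[0.13035036 0.35763217 0.02420508]
```

View pics/w5c.png

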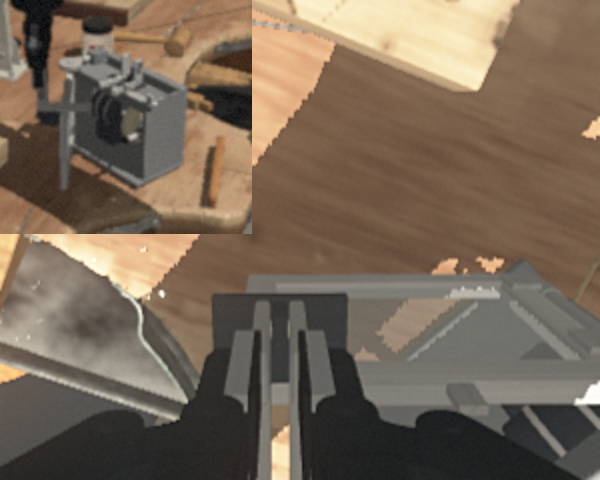

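The gate is following the hand at about 0.76 rad. The plank's corner is at (470,90), so I'll check its distance from the sweep.

Run:
```python
from h import *
c=cam("wrist"); H=np.array([.54,-.2995])
for z in(0,.02,.04):
  a=[atz(c,np.array([u/2+120,v/2+60]),z)[:2] for u,v in((470,90),(250,10),(335,45))]
  print(z,np.round(a,3).tolist(),[np.linalg.norm(p-H).round(3) for p in a])
s=status.observe(); d=s["position"][:2]-H; print(np.linalg.norm(d),np.degrees(np.arctan2(d[1],d[0])))
```

```text
0 [[0.624, -0.226], [0.619, -0.097], [0.619, -0.147]] [np.float64(0.111), np.float64(0.217), np.float64(0.172)]
0.02 [[0.622, -0.22], [0.617, -0.099], [0.617, -0.146]] [np.float64(0.114), np.float64(0.215), np.float64(0.172)]
0.04 [[0.619, -0.214], [0.615, -0.101], [0.615, -0.144]] [np.float64(0.116), np.float64(0.212), np.float64(0.172)]
0.14817187862169565 98.75760819271893
```

```bash
python3 -m creep '[[0.245,0.065,0,0.75,0.1],[0.48,0.155,0,1.5,0.1],[0.705,0.27,0,2.25,0.1],[0.92,0.41,0,3,0.1],[1.115,0.565,0,3.75,0.1]]'
python3 -m creep '[[0,0,0,0,0.1],[0.245,0.065,0,0.75,0.1],[0.365,0.11,0,1.15,0.1],[0.365,0.11,0,1.15,0.1]]'
python3 - <<'E'
from h import *
plan(.6,-.16,.176,-118.5); s=status.observe(); print(s["moment"],s["qpos"].round(2))
H=np.array([.54,-.2995]); d=s["position"][:2]-H; print(np.linalg.norm(d),142.5-np.degrees(np.arctan2(d[1],d[0])))
E
```

```text
clock: 7.72
position: [0.592, -0.1616, 0.1783]
tool_rot: [3.141, -0.001, -0.163]
force: [-3.8, -4.1, 5.9]
grip_width: 0.01
finger_force: 39.7
clock: 8.22
position: [0.6125, -0.1718, 0.1783]
tool_rot: [3.141, -0.002, -0.321]
force: [-3.2, -0.4, 7.5]
grip_width: 0.0103
finger_force: 39.8
now 8.225 [ 0.6125 -0.1718  0.1783] ydir -108.39 q7 -1.72 F [-3.2 -0.4  7.5]
delta [-0.259 -0.121  0.038] twist 1.264 w 0.010269815523893153 39.798100497282576
[-0.42521433  0.6601481   0.06880702] [ 0.19  0.58 -0.02  1.61  0.01  0.95 -1.72]
0.1468331626032507 82.06560033785276
```

```bash
python3 -m creep '[[0.245,0.065,0,0.75,0.1],[0.42,0.13,0,1.3,0.1],[0.42,0.13,0,1.3,0.1]]'
python3 - <<'E'
from h import *
s=status.observe(); print(s["force"],s["moment"],s["tool_rot"],s["position"])
H=np.array([.54,-.2995]); d=s["position"][:2]-H; print(np.linalg.norm(d),142.5-np.degrees(np.arctan2(d[1],d[0])),64.4-np.degrees(s["tool_rot"][2]))
im=grab_frame("wrist"); t=grab_frame("scene"); cv2.imwrite("pics/w6.png",im)
a=cv2.resize(im[40:384,100:512],None,fx=1.74,fy=1.74); b=cv2.resize(t[120:260,200:340],None,fx=1.6,fy=1.6); a[:b.shape[0],:b.shape[1]]=b
cv2.imwrite("pics/w6c.png",a)
E
```

```text
clock: 8.6
position: [0.634, -0.1872, 0.1783]
tool_rot: [3.142, -0.002, -0.503]
force: [-4.4, -2.2, 7.6]
grip_width: 0.0102
finger_force: 39.8
[-4.35307222 -2.24208424  7.64759817] [-0.38573719  0.88090658  0.10585816] [ 3.14150734e+00 -1.69805556e-03 -5.02895727e-01] [ 0.63395026 -0.18718191  0.17829926]
0.14643088942020469 92.41133540130394 93.21380271005671
```

View pics/w6c.png

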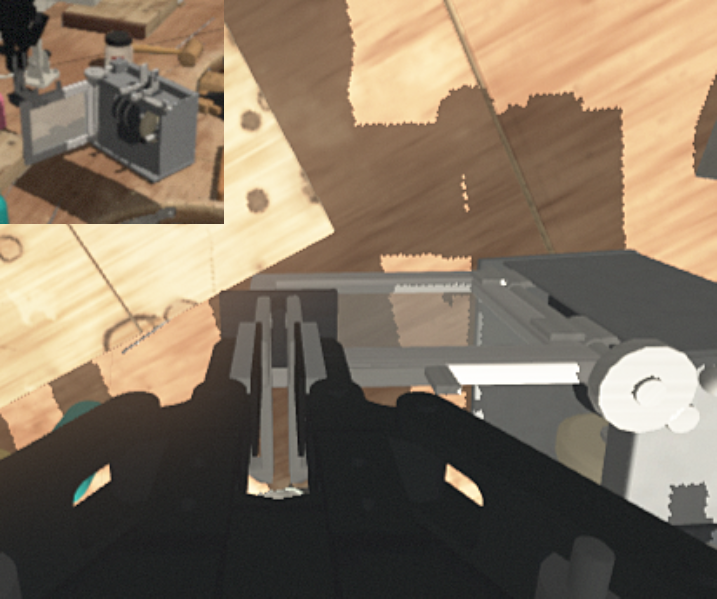

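The gate is held at about 92–93° and nothing is touched: the tabs are in the fingers at (280,380) and the plank's corner is at (330,230). I'll add a little margin and watch the force.

```bash
python3 -m creep '[[0.05,0.01,0,0.15,0.1],[0.1,0.025,0,0.31,0.1],[0.1,0.025,0,0.31,0.1],[0.1,0.025,0,0.31,0.1]]'
python3 - <<'E'
from h import *
s=status.observe(); print(s["force"],s["moment"],s["grip_width"])
H=np.array([.54,-.2995]); d=s["position"][:2]-H; print(np.linalg.norm(d),142.5-np.degrees(np.arctan2(d[1],d[0])),64.4-np.degrees(s["tool_rot"][2]))
im=grab_frame("wrist"); cv2.imwrite("pics/w7.png",im)
# gate top edge vs box side edge direction
c=cam("wrist"); f=lambda u,v:atz(c,np.array([u,v],float),.15)
# lines from w6c-like view: gate back edge; box front-side corner points
cv2.imwrite("pics/w7c.png",cv2.resize(im[160:384,200:512],None,fx=2.5,fy=2.5,interpolation=2))
E
```

```text
clock: 9.2
position: [0.638, -0.1909, 0.1784]
tool_rot: [-3.141, -0.001, -0.545]
force: [-2.7, -1.2, 6.6]
grip_width: 0.0101
finger_force: 39.7
[-2.69445259 -1.19804167  6.63785419] [-0.27261488  0.71161528  0.11303377] 0.010139903747869891
0.14625412501985147 94.57408713116845 95.59953734606304
```

View pics/w7c.png

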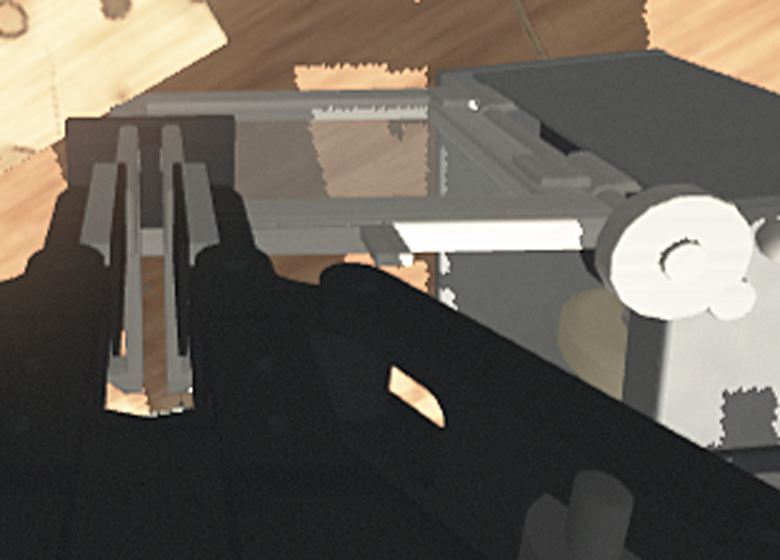

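The gate (top edge at rows 200–250, level with the hand) stands past square to the box, about 95°. The fingers hold both tabs and the forces are low, so I'm handing in.

```bash
python3 -c "
from h import *
print(bot.job_done())"
```

```text
the job is handed in; nothing more can be done
None
```

The guard is open: I pinched the first catch, squeezed the gate's tabs and swung it past its detent to about 95° (estimated from the hand's pose), where the fingers still hold it, and I saw no sign that anything else was touched (about 9 of 38 s used; the judge's result was not shown).

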